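Wedge the tube pieces tight in the welding jig

ROBOT

A 6-joint arm with a two-finger parallel gripper is mounted at the origin on the work surface. World frame = base frame: x ahead of the robot, y to its left, z up, the work surface at z = 0. Lengths are in m, angles in rad, forces in N, time in s.
With the tool pointing down it reaches from about 0.225 to 0.725 m from the base axis. Payload 3.1 kg.
Tool frame: the origin (TCP) lies at the very end of the fingers, on their centre line; the grasp point (between the pads) lies 19 mm behind it; x points along the fingers, y is the direction in which the jaws open and shut, and the axes are right-handed (so a half turn about x gives the same grasp; the last joint's range is limited). The gripper opens to 85 mm and grips with 20 to 120 N. Pads are 22 mm wide; open, the fingers measure 114 mm over their backs; the gripper's body (76 mm by 85 mm) begins 54 mm behind the grasp point. The pads swing forward as they close: fully open they stand 13 mm farther back than shut.
Start: joints at [-1.245, 0.048, 0.099, 1.622, 0, 1.443], TCP at [0.23, -0.472, 0.231] pointing down, gripper open.
Joint ranges: [-2.91, 2.91], [-0.99, 1.94], [-1.21, 1.42], [-2.12, 2.29], [-1.49, 1.47], [-3.14, 3.14]. Speed limits (rad/s): [2.79, 2.79, 3.14, 3.14, 3.14, 3.14].

INTERFACE

Orientations are given as a unit quaternion [w, x, y, z].
In Python, from rig import arm gives the robot as it stands.
- The arm moves only by the tool arm_command, never from a script. Its argument "deltas" is a list of rows, each a list of 5 numbers: the shift along the tool's x, y, z in units of 30 mm (1.0 is 30 mm), then the turn about the tool's x in degrees, then the opening in per cent of the stroke, from 0 (shut) to 100 (fully open). A call has 1 to 10 rows; each row is the pose to reach, as a shift and turn from the pose measured when the call began, along the tool's axes at that moment; what a row does not reach only later rows make up. A row lasts 1/12 s, in which the tool goes at most 41.7 mm and 7.16 degrees, less where a joint would pass 70% of its speed; a pose out of reach is approached as far as the arm can. A call with a gripper value outside its range is refused whole. The fingers move at their own pace and stop on an object; "force" is the grip in N (left out, the last holds). Time passes only in rows, so rows that repeat a pose let the fingers close. It gives the time, the measured TCP pose, the force and the opening at its end, in the units of the state.
- arm.get_obs(): the state, without advancing time (a new reading comes with each control period).
- arm.grab_frame(name): name is "scene" or "side" or "wrist"; returns the picture (384x512x3 uint8, red, green, blue); there is no depth.
- arm.camera_model(name): a dict with "vertical_fov" (degrees; the focal length in pixels is half the picture's height over the tangent of half this angle, whatever the lens; pixels are square), "cx", "cy" (the principal point, pixels), "rvec" (rotation vector, rad) and "tvec" (3), from world to camera coordinates, as OpenCV has them. Camera axes: x right, y down, z forward; pixel columns grow to the right and rows downward; lengths in m; the calibration is good to about 2 mm. The wrist camera is an equidistant fisheye: a pixel r from the principal point sees the ray r / f radians off the axis. A picture is of the moment at which its call begins: read the wrist's pose just before it. camera_model takes no time and is no camera call; for the wrist camera it gives the pose at the moment of the call.
- arm.hand_in(): hands the job in, once; it reports no verdict.
The state is a dict: "time": time; "joints": joint angles; "qd": joint speeds; "joint_torque": joint torques, N m; "ee_pos": TCP position; "ee_rot": TCP orientation; "contact_force": force on the tool from outside, world axes, zero at the start; "ft_torque": the same for the moment, N m; "grip_width": finger opening in m.
Only numpy, scipy, OpenCV 4.12 (cv2) and the standard library are available. Lean on these libraries where they do the work, as an engineer would, in place of code of your own. Each camera call takes 0.05 s, during which the arm holds its last target. There are 200 camera calls.

TASK

Three cut steel tube pieces lie loosely in a row in the blue welding jig. Put the wide orange wedge, upright and square, into the gap at the end of the row and press it down fully home, so that its toe rests on the jig's floor and the row is locked tight; let go and leave it there. Leave the narrow green wedge where it stands.

Things in the scene. Friction and masses are not known exactly. Their poses are not given: they have to be found in the camera images.
- gap (a point): Middle of the end gap as when the row is packed tight, on the floor (10 mm above the bench) of the fixed blue jig, 100 x 230 mm. The row lies along y; +y points to the near end stop, its inner face at y +21 mm. Stops and tubes rise 40 mm from the floor, side rails (62 mm apart inside) 15 mm. Packed, the gap is 42 mm wide; at the start only 33 to 36, between last tube and near stop. z up.
- last_tube (a point): Centre of the loose tube piece beside the gap, last of three alike: bare grey steel tube, 58 mm long (x, across the row), 46 mm wide (y, along the row), 40 mm high, 0.2 kg. Packed tight, it is 44 mm from gap along that one's -y. The pieces slide along the jig when the wedge is pressed between (5 to 22 N down; its weight alone does not do it).
- wide_wedge (a point): Loose wide orange hollow plastic wedge, 0.08 kg, 95 mm high, upright on its toe on the bench. Point: middle of its head, the part to grip: 44 (x) by 30 mm (y), 45 to 95 mm above the toe; point 70 mm above the toe. Below, 44 mm long in x, tapering on both y sides: 18 mm thick at the toe, 41 mm at 40 mm up, 44 mm at 45 mm. z up; same either way round. Home: y along the row, toe on the floor.
- narrow_wedge (a point): Loose narrow green plastic wedge standing on its toe on the bench, too thin to lock the row: a bystander. 44 mm long (x), 16 mm thick (y) at the toe, 26 mm at most, 80 mm high. The point is the middle of its head (20 mm thick), 62.5 mm above the toe. z up.
Things that resemble listed ones, but are neither listed nor needed, are in the scene too. What is shaped like the part that bears last_tube but black, brown or yellow is not meant.

How it is judged:
At the end, for the whole second after the job is handed in: Orange wedge in the gap: toe within 4 mm of the jig's floor, head within 13 mm of the gap's middle (level), upright within 8 degrees, square to the row within 11 degrees. Last tube piece within 4 mm of its packed place along the row, raised by under 5 mm (z of wide_wedge in the frame of gap below 0.074 m and horizontal distance between wide_wedge and gap below 0.013 m and angle between wide_wedge's own z axis and vertical below 0.15 rad and angle between the y axis of wide_wedge and the y axis of gap, either way round below 0.2 rad and y of last_tube in the frame of gap below -0.04 m and z of last_tube in the frame of gap below 0.025 m); the robot touches nothing.
It fails at once if the narrow green wedge is moved by more than 30 mm (distance of narrow_wedge from where it was at the start of the episode above 0.03 m).
It also fails if it takes over 45 s, if anything falls off the work surface, if the arm or the gripper's body presses on something with over 40 N, if the wrist force passes 120 N, or if a joint passes its speed limit or range.

## Working session

There is one attempt and no reset: what is moved stays moved. The work goes in short steps, Python scripts to look and compute and a tool call to move; the robot and the scene stay as the last step left them, time stands still between calls to the robot, and variables do not carry over. Pictures are saved under pics/ and viewed, about 8 in all and at most 12, crops included, and the job is handed in when it is done.

Besides the shell and the picture viewer there is one more tool, called as name(argument=value, ...) on one line, values as JSON. arm_command: Moves the arm, as the interface text tells. Its arguments: {"type":"object","properties":{"deltas":{"type":"array"},"force":{"type":"number"}},"required":["deltas"]}

```bash
mkdir -p pics
cat > h.py <<'E'
import numpy as np, cv2
from rig import arm
def snap(name,fn,crop=None,scale=1):
    im=arm.grab_frame(name)[:,:,::-1]
    cv2.imwrite('pics/full_'+fn,im)
    if crop: x0,y0,x1,y1=crop; im=im[y0:y1,x0:x1]
    if scale!=1: im=cv2.resize(im,None,fx=scale,fy=scale,interpolation=cv2.INTER_CUBIC)
    cv2.imwrite('pics/'+fn,im)
def cam(name):
    m=arm.camera_model(name); R=cv2.Rodrigues(np.array(m['rvec'],float))[0]; t=np.array(m['tvec'],float)
    return R,t,192/np.tan(np.radians(m['vertical_fov'])/2),m['cx'],m['cy']
def ray(name,u,v,c=None):
    R,t,f,cx,cy=c or cam(name); a=np.array([u-cx,v-cy])/f
    if name=='wrist':
        r=np.hypot(*a); d=np.array([*(a/r*np.sin(r) if r>0 else a),np.cos(r)])
    else: d=np.array([*a,1.])
    return -R.T@t, R.T@d
def onz(name,u,v,z,c=None):
    o,d=ray(name,u,v,c); return (o+d*(z-o[2])/d[2]).round(4)
def proj(name,p,c=None):
    R,t,f,cx,cy=c or cam(name); q=R@np.array(p)+t
    if name=='wrist':
        r=np.hypot(q[0],q[1]); th=np.arctan2(r,q[2]); return cx+f*th*q[0]/r, cy+f*th*q[1]/r
    return cx+f*q[0]/q[2], cy+f*q[1]/q[2]
def R():
    w,x,y,z=arm.get_obs()['ee_rot']
    from scipy.spatial.transform import Rotation as Q
    return Q.from_quat([x,y,z,w]).as_matrix()
E
python3 - <<'E'
from h import *
snap('scene','a.png'); snap('side','b.png')
a=cv2.imread('pics/a.png');b=cv2.imread('pics/b.png')
cv2.imwrite('pics/ab.png',cv2.resize(np.vstack([a,b]),(0,0),fx=.78,fy=.78))
print(cam('scene'),cam('side'),R().round(3),arm.get_obs())
E
```

```text
(array([[ 0.35419505,  0.93516825,  0.00249173],
       [ 0.63576008, -0.23883844, -0.73400635],
       [-0.68582431,  0.26156555, -0.67913804]]), array([-0.17425365, -0.28062832,  1.2059231 ]), np.float64(410.811952594098), 255.28694478218145, 187.0374562799428) (array([[-0.68943839, -0.72432691, -0.00502391],
       [-0.43435457,  0.41896366, -0.79737416],
       [ 0.5796644 , -0.5475582 , -0.60346433]]), array([0.33659978, 0.28266403, 0.77648154]), np.float64(441.74928649631863), 253.90902709293817, 188.12286196850764) [[-0.001  0.438 -0.899]
 [ 0.002 -0.899 -0.438]
 [-1.    -0.002 -0.   ]] {'time': 0.1, 'joints': array([-1.24478615e+00,  4.86482671e-02,  9.77296769e-02,  1.62201627e+00,
       -1.22960040e-05,  1.44303264e+00]), 'qd': array([ 0.00046961, -0.00186651,  0.00116106,  0.00097152,  0.00038127,
       -0.00176116]), 'joint_torque': array([ 2.36996151e-03, -3.39850259e+01,  3.20936215e+01,  1.58047752e-02,
       -1.42677263e-04,  6.67989823e-06]), 'ee_pos': array([ 0.22995833, -0.47132638,  0.23023656]), 'ee_rot': array([-0.15830834, -0.68890507, -0.15981223,  0.68906337]), 'contact_force': array([-1.30716347, -0.73470503, -0.24529549]), 'ft_torque': array([0.05489407, 0.01329047, 0.00449167]), 'grip_width': 0.08527387811967115}
```

View pics/ab.png

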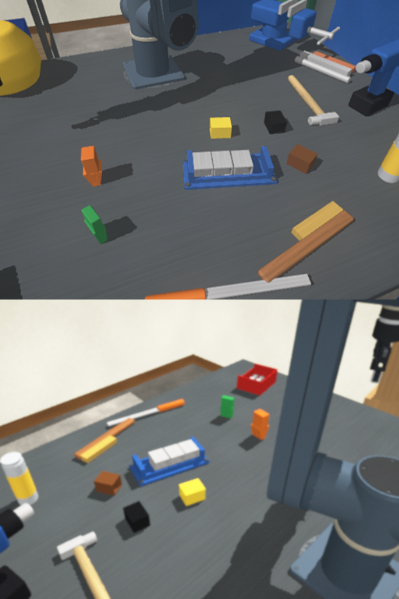

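Scene picture (scale 0.78): orange wedge at (91,166), green at (95,225), and the jig with three grey tubes at (230,168). The yellow, black and brown blocks are decoys. Next, an enlarged crop.

Run:
```python
from h import *
a=cv2.imread('pics/a.png');b=cv2.imread('pics/b.png')
r=lambda im,x,y,w,h,s:cv2.resize(im[y:y+h,x:x+w],(w*s,h*s),interpolation=cv2.INTER_CUBIC)
J=r(a,225,180,140,70,5); K=np.zeros((600,800,3),np.uint8); K[:350,:700]=J
W=r(a,95,180,50,62,4); K[350:598,:200]=W
S=r(b,160,180,120,62,4)[:248]; K[350:598,200:680]=S
S=r(b,310,135,28,62,4)[:248]; 
S=r(b,315,135,30,62,4); K[350:598,680:800]=S
cv2.imwrite('pics/c.png',K)
```

```text
(no output)
```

View pics/c.png

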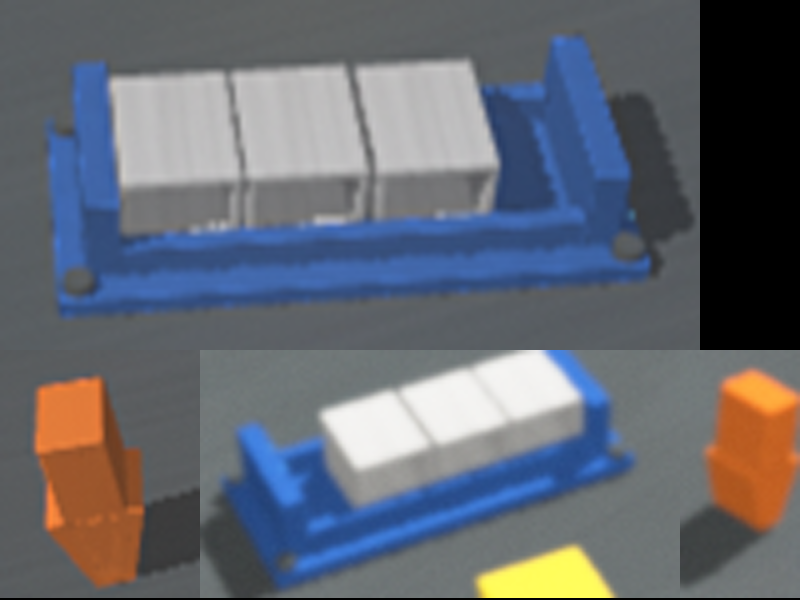

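Run:
```python
from h import *
def P(n,cam_,pts,z): 
    q=np.array([onz(cam_,u,v,z)[:2] for u,v in pts]); print(n,q.tolist(),q.mean(0).round(4)); return q
t=P('tube3','scene',[(296.4,193.4),(319.2,192.2),(324.4,213.6),(299.6,215.6)],.05)
P('row left','scene',[(247,195.2),(248.6,217.4)],.05)
P('near stop','scene',[(335.4,187.6),(344.6,216)],.05)
P('far stop','scene',[(246.4,192.4),(248.6,221.4)],.05)
w=P('wedge','scene',[(104.25,189.25),(120.5,187),(121.75,202.5),(104.25,205.5)],.095)
P('wedge side','side',[(333.75,140),(344.5,143.75),(335,151.25),(325,147)],.095)
s=lambda x,y:(160+(x-200)/4,180+(y-350)/4)
P('near stop side','side',[s(262,425),s(312,497)],.05)
P('tube3 side','side',[s(395,392),s(320,410),s(355,470),s(433,447)],.05)
P('green','scene',[(95/.78,215/.78)],.08)
```

```text
tube3 [[0.5443, 0.0674], [0.5572, 0.1114], [0.6132, 0.0935], [0.6014, 0.0475]] [0.579  0.0799]
row left [[0.5147, -0.0262], [0.572, -0.0438]] [ 0.5434 -0.035 ]
near stop [[0.5566, 0.1483], [0.6321, 0.1262]] [0.5943 0.1372]
far stop [[0.5067, -0.0246], [0.5815, -0.0473]] [ 0.5441 -0.036 ]
wedge [[0.4513, -0.2828], [0.4556, -0.254], [0.4979, -0.2572], [0.4946, -0.2871]] [ 0.4748 -0.2703]
wedge side [[0.4878, -0.2899], [0.4567, -0.295], [0.4513, -0.2485], [0.4817, -0.2462]] [ 0.4694 -0.2699]
near stop side [[0.6229, 0.1259], [0.5504, 0.1437]] [0.5866 0.1348]
tube3 side [[0.5935, 0.0495], [0.6107, 0.0927], [0.5523, 0.1119], [0.5374, 0.0666]] [0.5735 0.0802]
green [[0.6448, -0.2792]] [ 0.6448 -0.2792]
```

arm_command(deltas=[[1,-2.5,-10.2,-74,100],[1,-2.5,-10.2,-74,100],[1,-2.5,-10.2,-74,100],[1,-2.5,-10.2,-74,100],[1,-2.5,-10.2,-74,100],[1,-2.5,-10.2,-74,100],[1,-2.5,-10.2,-74,100],[1,-2.5,-10.2,-74,100],[1,-2.5,-10.2,-74,100],[1,-2.5,-10.2,-74,100]])

```text
time: 0.93
ee_pos: [0.4729, -0.2677, 0.1991]
ee_rot: [0.533, 0.463, 0.536, -0.463]
contact_force: [-0.6, 0.3, -0.8]
grip_width: 0.0857
```

Run:
```python
from h import *
print(R().round(3),arm.get_obs()['joints'].round(3))
```

```text
[[-0.003  0.99   0.143]
 [ 0.003  0.143 -0.99 ]
 [-1.    -0.002 -0.004]] [-6.390e-01  9.500e-02  8.500e-02  1.565e+00  1.000e-03  7.890e-01]
```

arm_command(deltas=[[0,0,0,-76,100],[0,0,0,-76,100],[0,0,0,-76,100],[0,0,0,-76,100],[0,0,0,-76,100],[0,0,0,-76,100],[0,0,0,-76,100],[0,0,0,-76,100],[0,0,0,-76,100],[0,0,0,-76,100]])

```text
time: 1.77
ee_pos: [0.4726, -0.2674, 0.1984]
ee_rot: [0.703, 0.066, 0.706, -0.063]
contact_force: [-0.3, -0.9, -0.3]
grip_width: 0.0852
```

arm_command(deltas=[[0,0,0,-5,100],[0,0,0,-5,100]])

```text
time: 1.93
ee_pos: [0.4722, -0.2671, 0.1976]
ee_rot: [0.705, 0.035, 0.708, -0.031]
contact_force: [0.0, 0.2, 0.4]
grip_width: 0.0855
```

Run:
```python
from h import *
snap('wrist','d.png',None,1.5); print(R().round(3),arm.get_obs()['ee_pos'])
c=cam('wrist'); print(c)
for p in [(.472,-.27,.095)]: print(proj('wrist',p,c))
import pickle;pickle.dump(c,open('c1','wb'))
```

```text
[[-0.005  0.096  0.995]
 [ 0.005  0.995 -0.096]
 [-1.     0.005 -0.005]] [ 0.47231018 -0.26716484  0.19770651]
(array([[ 0.09588493,  0.99538486,  0.00388043],
       [ 0.95625418, -0.0931965 ,  0.2772947 ],
       [ 0.27637659, -0.0228777 , -0.96077708]]), array([ 0.22048984, -0.50312762,  0.20920463]), np.float64(297.3186396354542), 255.84968881331798, 194.54240330911875)
(np.float64(252.76895549084225), np.float64(194.22753839614705))
```

View pics/d.png

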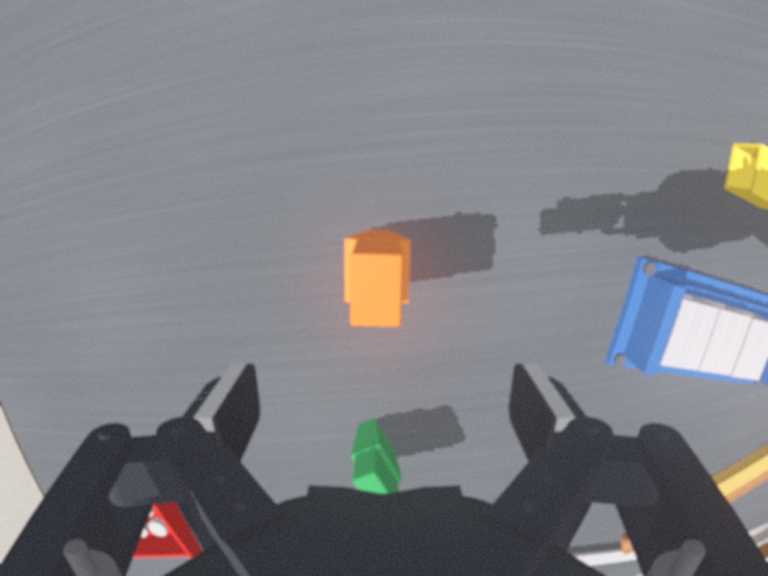

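The wrist picture shows the orange head at (350–403, 252–326), square to the jaws, with the green wedge well away.

Run:
```python
from h import *
import pickle;c=pickle.load(open('c1','rb'))
q=np.array([onz('wrist',u/1.5,v/1.5,.095,c) for u,v in [(350,252),(403,252),(401,326),(351,326)]]);print(q,q.mean(0))
d=q.mean(0)-arm.get_obs()['ee_pos']; d[2]=.051-arm.get_obs()['ee_pos'][2]; print(R().T@d/.03)
```

```text
[[ 0.4476 -0.284   0.095 ]
 [ 0.4505 -0.2545  0.095 ]
 [ 0.4942 -0.2594  0.095 ]
 [ 0.4914 -0.2885  0.095 ]] [ 0.470925 -0.2716    0.095   ]
[ 4.88955289 -0.1744568  -0.00684772]
```

arm_command(deltas=[[0,-0.17,0,0,100],[1.2,-0.17,0,0,100],[2.4,-0.17,0,0,100],[3.6,-0.17,0,0,100],[4.5,-0.17,0,0,100],[4.9,-0.17,0,0,100],[4.9,-0.17,0,0,100]])

```text
time: 2.57
ee_pos: [0.4683, -0.2697, 0.0465]
ee_rot: [0.702, 0.038, 0.71, -0.031]
contact_force: [-0.3, 0.8, -0.5]
grip_width: 0.0854
```

arm_command(deltas=[[0,0,0,0,20],[0,0,0,0,20],[0,0,0,0,20],[0,0,0,0,20],[0,0,0,0,20],[0,0,0,0,20],[0,0,0,0,20]], force=70)

```text
time: 3.15
ee_pos: [0.4697, -0.2708, 0.0486]
ee_rot: [0.703, 0.037, 0.709, -0.032]
contact_force: [-0.2, -0.8, 6.1]
grip_width: 0.0292
```

Run:
```python
from h import *
o=arm.get_obs();print(o['ee_pos'],o['grip_width'],o['contact_force'],R().round(3))
```

```text
[ 0.46968979 -0.27079286  0.04860649] 0.029151561354281905 [-0.16679209 -0.76931996  6.05371802] [[-0.008  0.098  0.995]
 [ 0.007  0.995 -0.098]
 [-1.     0.007 -0.009]]
```

arm_command(deltas=[[-1,0,0,0,20],[-2.2,0,0,0,20],[-3.4,0,0,0,20],[-4.4,0,0,0,20],[-4.8,0,0,0,20],[-5,0,0,0,20]])

```text
time: 3.65
ee_pos: [0.472, -0.2727, 0.2015]
ee_rot: [0.705, 0.036, 0.708, -0.033]
contact_force: [1.1, 0.1, -0.8]
grip_width: 0.0291
```

arm_command(deltas=[[0,0.8,0.2,5,20],[0,1.8,0.5,10.7,20],[0,2.9,0.8,10.7,20],[0,4,1.1,10.7,20],[0,5.2,1.5,10.7,20],[0,6.4,1.8,10.7,20],[0,7.6,2.2,10.7,20],[0,8.8,2.5,10.7,20],[0,9.6,2.8,10.7,20],[0,10,2.9,10.7,20]])

```text
time: 4.48
ee_pos: [0.5875, 0.0209, 0.199]
ee_rot: [0.697, 0.101, 0.703, -0.097]
contact_force: [-0.6, -0.2, -1.2]
grip_width: 0.0293
```

arm_command(deltas=[[0,0,0,0,20],[0,0,0,0,20]])

```text
time: 4.65
ee_pos: [0.5862, 0.0213, 0.1964]
ee_rot: [0.695, 0.1, 0.705, -0.097]
contact_force: [-0.2, 0.5, -1.8]
grip_width: 0.0295
```

Run:
```python
from h import *
import pickle
c=cam('wrist');snap('wrist','e.png',None,1.5);pickle.dump(c,open('c2','wb'))
o=arm.get_obs();print(o['ee_pos'],o['grip_width'],o['contact_force'],R().round(3))
```

```text
[0.58628395 0.02028756 0.19701506] 0.02939955709871489 [-0.33779915 -0.31653197 -1.13146331] [[-0.013  0.277  0.961]
 [ 0.005  0.961 -0.277]
 [-1.     0.002 -0.014]]
```

View pics/e.png

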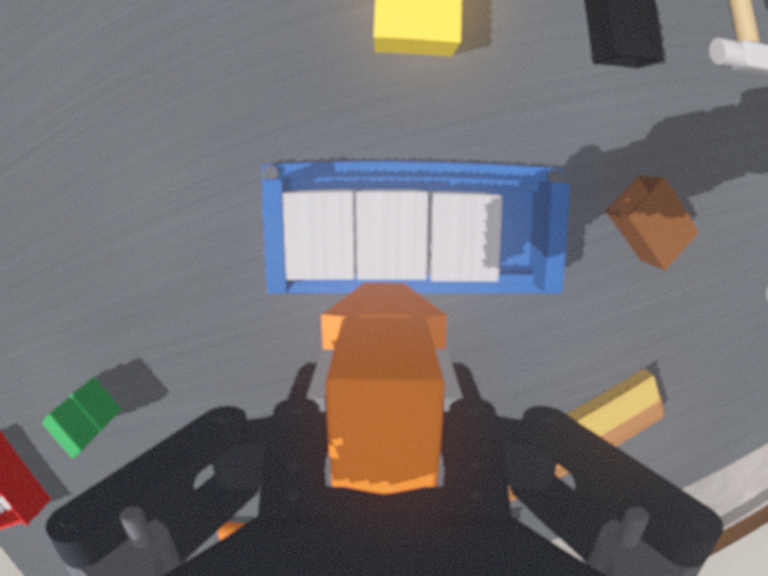

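The wedge is held, the row is seen from above: last tube right edge at x≈500, near stop around x≈535–568. One enlarged crop for the stop.

Run:
```python
import cv2
im=cv2.imread('pics/full_e.png')[100:205,270:385]
cv2.imwrite('pics/f.png',cv2.resize(im,None,fx=5.5,fy=5.5,interpolation=cv2.INTER_CUBIC))
```

```text
(no output)
```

View pics/f.png

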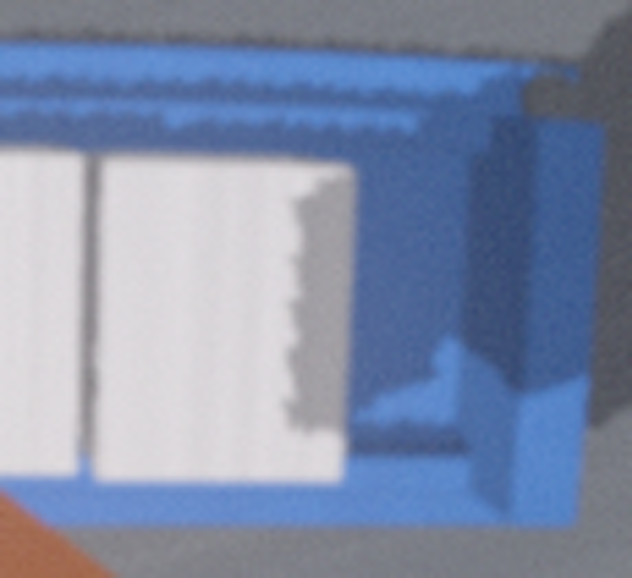

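Run:
```python
from h import *
import pickle;c=pickle.load(open('c2','rb'))
P=lambda pts:np.array([onz('wrist',270+x/5.5,100+y/5.5,.05,c) for x,y in pts])
s=P([(534,118),(511,522)]);t=P([(355,165),(342,485),(97,155),(95,478)])
print(s,t,s.mean(0),t.mean(0))
for a,b in [(s[0],s[1]),(t[0],t[1]),(t[2],t[3])]: print(np.degrees(np.arctan2(*(b-a)[1::-1])))
print(np.degrees(np.arctan2(*(t[0]-t[2])[1::-1]))-90)
y=np.array([-np.sin(np.radians(-16.3)),np.cos(np.radians(-16.3))]);x=np.array([y[1],-y[0]])
print('tube right x,y',t[:2,:2].mean(0)@x,t[:2,:2].mean(0)@y,'stop',s.mean(0)[:2]@x,s.mean(0)[:2]@y)
g=s.mean(0)[:2]-.021*y; print('gap',g, 'x-line via tubes', t.mean(0)[:2]@x, g@x)
```

```text
[[0.5547 0.1468 0.05  ]
 [0.6289 0.1264 0.05  ]] [[0.5551 0.1109 0.05  ]
 [0.6124 0.095  0.05  ]
 [0.5416 0.0658 0.05  ]
 [0.5983 0.0504 0.05  ]] [0.5918 0.1366 0.05  ] [0.57685  0.080525 0.05    ]
-15.37266173752195
-15.508638196829795
-15.195248526819858
-16.6642722467723
tube right x,y 0.5313917015071203 0.2626511461413554 stop 0.529673699352336 0.29720796122313276
gap [0.585906   0.11644409] x-line via tubes 0.53106299594004 0.529673699352336
```

arm_command(deltas=[[0,1,-0.3,-0.4,20],[0,2,-0.6,-0.4,20],[0,2.8,-0.8,-0.4,20],[0,3.1,-0.89,-0.4,20],[0.8,3.1,-0.89,-0.4,20],[1.6,3.1,-0.89,-0.4,20],[2.2,3.1,-0.89,-0.4,20],[2.4,3.1,-0.89,-0.4,20],[2.4,3.1,-0.89,-0.4,20],[2.4,3.1,-0.89,-0.4,20]], force=100)

```text
time: 5.53
ee_pos: [0.5855, 0.1161, 0.1259]
ee_rot: [0.696, 0.098, 0.705, -0.096]
contact_force: [0.8, -1.0, -0.9]
grip_width: 0.0289
```

Run:
```python
from h import *
o=arm.get_obs();print(o['ee_pos'],o['grip_width'],o['contact_force'],R().round(3))
d=np.array([.586,.117,.0586])-o['ee_pos'];print(R().T@d/.03)
snap('scene','g.png',(285,130,405,250),4);a=cv2.imread('pics/g.png')
snap('side','g2.png',(160,150,240,270),4)
b=cv2.imread('pics/g2.png');cv2.imwrite('pics/g3.png',np.hstack([a,b]))
```

```text
[0.58548068 0.11609962 0.12586403] 0.028927716786514353 [ 0.75073027 -0.9739148  -0.86743535] [[-0.013  0.272  0.962]
 [ 0.005  0.962 -0.272]
 [-1.     0.001 -0.014]]
[2.2418521  0.03051488 0.03917655]
```

View pics/g3.png

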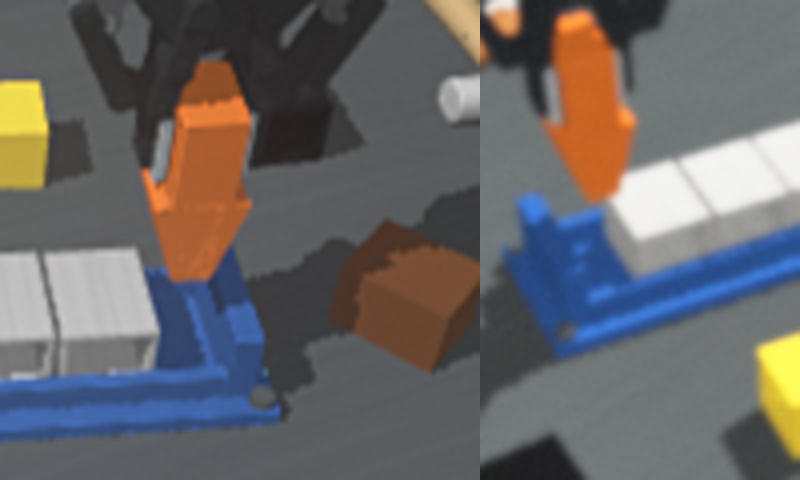

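The wedge hangs upright and square above the gap (scene toe at (190,275), between tube and stop). Lowering part-way, then pressing.

arm_command(deltas=[[0.4,0.03,0.04,0,20],[0.8,0.03,0.03,0,20],[1.1,0.03,0.03,0,20],[1.3,0.03,0.02,0,20],[1.4,0.03,0.02,0,20],[1.4,0.03,0.02,0,20]])

```text
time: 6.13
ee_pos: [0.5858, 0.1177, 0.0836]
ee_rot: [0.696, 0.098, 0.705, -0.096]
contact_force: [0.7, -0.4, -2.2]
grip_width: 0.0292
```

Run:
```python
from h import *
o=arm.get_obs();print(o['ee_pos'],o['grip_width'],o['contact_force'],R().round(3))
print(R().T@(np.array([.586,.117,.0586])-o['ee_pos'])/.03)
```

```text
[0.5858112  0.11768536 0.08359636] 0.029232093800089214 [ 0.68580081 -0.36700584 -2.1690817 ] [[-0.013  0.271  0.962]
 [ 0.005  0.962 -0.271]
 [-1.     0.002 -0.014]]
[ 0.8329329 -0.0215988  0.0236644]
```

arm_command(deltas=[[0.15,-0.02,0.02,0,20],[0.3,-0.02,0.02,0,20],[0.45,-0.02,0.02,0,20],[0.6,-0.02,0.02,0,20],[0.7,-0.02,0.02,0,20],[0.8,-0.02,0.02,0,20],[0.85,-0.02,0.02,0,20],[0.85,-0.02,0.02,0,20]])

```text
time: 6.8
ee_pos: [0.5864, 0.1176, 0.0588]
ee_rot: [0.696, 0.098, 0.705, -0.095]
contact_force: [-0.1, 2.8, 3.4]
grip_width: 0.0293
```

Run:
```python
from h import *
o=arm.get_obs();print(o['ee_pos'],o['grip_width'],o['contact_force'],R().round(3))
snap('scene','i.png',(285,130,405,250),4);a=cv2.imread('pics/i.png')
snap('side','i2.png',(160,150,240,270),4)
b=cv2.imread('pics/i2.png');cv2.imwrite('pics/i3.png',np.hstack([a,b]))
```

```text
[0.58637138 0.11764826 0.05878039] 0.02931963684007926 [-0.13719464  2.75803294  3.44281581] [[-0.011  0.271  0.963]
 [ 0.006  0.963 -0.271]
 [-1.     0.003 -0.013]]
```

View pics/i3.png

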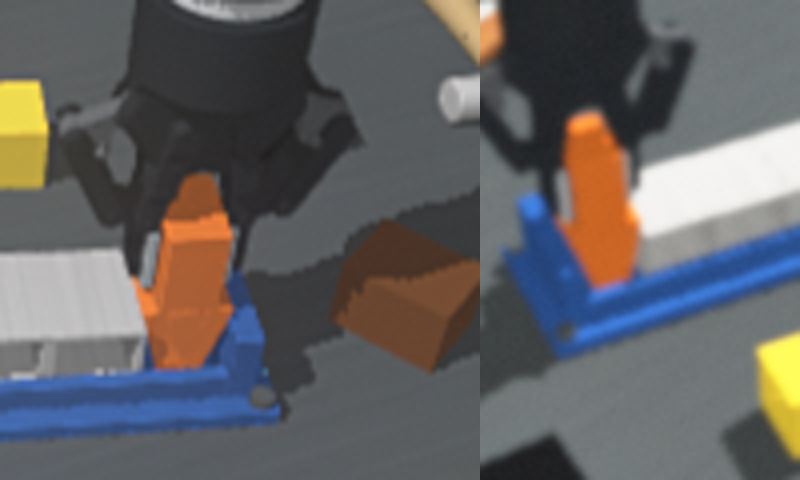

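The tubes have closed up and the wedge is nearly or fully seated. Pressing a little further to confirm it is on the floor.

arm_command(deltas=[[0.07,0,0,0,20],[0.14,0,0,0,20],[0.2,0,0,0,20],[0.2,0,0,0,20]])

```text
time: 7.23
ee_pos: [0.5865, 0.1177, 0.0587]
ee_rot: [0.697, 0.098, 0.704, -0.095]
contact_force: [-9.5, 2.5, 23.5]
grip_width: 0.0294
```

arm_command(deltas=[[0,0,0,0,20],[0,0,0,0,60],[0,0,0,0,80],[0,0,0,0,80],[0,0,0,0,80],[0,0,0,0,80]])

```text
time: 7.73
ee_pos: [0.5858, 0.1173, 0.0574]
ee_rot: [0.696, 0.098, 0.705, -0.095]
contact_force: [0.2, 0.1, 0.4]
grip_width: 0.0684
```

arm_command(deltas=[[-0.5,0,0,0,80],[-1.5,0,0,0,80],[-2.5,0,0,0,80],[-3.5,0,0,0,80],[-4.5,0,0,0,80],[-5,0,0,0,80],[-5,0,0,0,80]])

```text
time: 8.32
ee_pos: [0.5899, 0.1164, 0.2125]
ee_rot: [0.699, 0.099, 0.702, -0.095]
contact_force: [-0.1, 0.3, 0.5]
grip_width: 0.0681
```

Run:
```python
from h import *
import pickle
o=arm.get_obs();print(o['ee_pos'],o['grip_width'],o['contact_force'])
pickle.dump(cam('wrist'),open('c3','wb'));snap('wrist','k0.png')
snap('scene','k.png',(225,130,365,250),3);a=cv2.imread('pics/k.png')
b=cv2.resize(cv2.imread('pics/full_k0.png')[90:240,130:330],None,fx=1.8,fy=1.8)
K=np.zeros((360,780,3),np.uint8);K[:,:420]=a;K[:270,420:]=b;cv2.imwrite('pics/k3.png',K)
```

```text
[0.58991856 0.11641014 0.21248157] 0.06810293191331863 [-0.10490723  0.2631628   0.47263751]
```

View pics/k3.png

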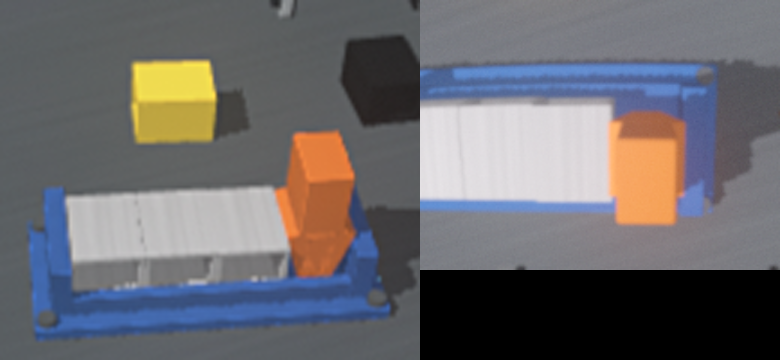

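Run:
```python
from h import *
import pickle;c=pickle.load(open('c3','rb'))
y=np.array([.2706,.9627]);x=np.array([.9627,-.2706]);s=np.array([.5918,.1366])
f=lambda p:(round((p[:2]-s)@x*1e3,1),round((p[:2]-s)@y*1e3+21,1))
w=[onz('wrist',130+(a-420)/1.8,90+b/1.8,.105,c) for a,b in [(618,137),(680,137),(676,222),(618,224)]]
print('head wrist',f(np.mean(w,0)),[f(p) for p in w])
print('head scene',f(np.mean([onz('scene',225+a/3,130+b/3,.105) for a,b in [(292,135),(340,132),(353,178),(300,182)]],0)))
print('tube edge',[f(onz('wrist',130+(a-420)/1.8,90+b/1.8,.05,c)) for a,b in [(612,98),(611,201)]])
```

```text
head wrist (np.float64(1.9), np.float64(1.7)) [(np.float64(-19.8), np.float64(-12.5)), (np.float64(-19.7), np.float64(16.9)), (np.float64(23.0), np.float64(15.6)), (np.float64(24.0), np.float64(-13.1))]
head scene (np.float64(5.4), np.float64(-1.1))
tube edge [(np.float64(-32.1), np.float64(-18.5)), (np.float64(29.4), np.float64(-20.0))]
```

```bash
python3 -c "
from rig import arm
print(arm.hand_in())"
```

```text
the job is handed in; nothing more can be done
None
```

The orange wedge is in the end gap, pressed fully down and released, and I handed the job in at about 8.4 s. The arm had lifted clear first, and I never went near the green wedge.

- **Seating:** a final press of about 23 N moved the wedge no further. The gripper stopped at the height expected with the toe on the floor.
- **Wedge position:** measured after release, the head is about 2 mm from the gap's middle by the wrist camera and about 5 mm by the scene camera (limit 13 mm). The two disagree by a few mm because I read the pixels by hand. The wedge stands upright, and is square to the row within a few degrees.
- **Last tube:** its edge is 1 to 2.5 mm short of its packed place (limit 4 mm), and the slits between the tubes have closed.
- **Not checked:** I did not take a last picture of the green wedge.

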